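# Run a fingertip along the sample tubes to shut their lids

## Task

The blue-lidded sample tubes in the aluminium block are filled: run a fingertip lightly along the row, starting at the end away from the red lid, so that the five blue lids fold over one after another, and leave every one of them pressed fully shut. The red-lidded tube is still in use and its lid stays open just as it is. It is done by the touch of the fingers alone: lift nothing, leave the block standing where it is, and leave the other things on the bench alone.

Things in the scene. Friction and masses are not known exactly. Their poses are not given: they have to be found in the camera images.
- block: Aluminium tube block standing loose on the bench, 0.95 kg, 44 mm (x) by 216 mm (y) by 42 mm high; origin at the centre of its underside, z up. Seven places in one row along its y axis, 30 mm apart: five tubes with blue snap lids (lid 1 at y = +90 to lid 5 at y = -30 mm), an empty hole at y = -60, a tube with a red lid at y = -90. Lids hinge on the +y side of their tubes.
- lid1 (a joint): Angle of blue lid 1 (1 is at the block's +y end, farthest from the red lid): 0 = fully shut, level; grows as it opens; 1.57 = standing straight up; 2.2 = hinge stop. Light hinge friction (0.01 N m), no spring: stays where left. Shut, its top is 56.5 mm above the bench; open, it reaches at most 81 mm. A finger moving to -y of the block just above shut height folds it over.
- mouth1 (a point): Centre of the rim of blue tube 1, 52 mm above the bench; axes those of the block. Its lid is a 20 mm disc, 4.5 mm thick, that lies level on this rim when shut; hinge line along x, 12.5 mm to +y of this point and 1 mm above it; thumb tab on the -y side, reaching 27 mm from the hinge line.
- lid2 (a joint): Angle of blue lid 2 (1 is at the block's +y end, farthest from the red lid): 0 = fully shut, level; grows as it opens; 1.57 = standing straight up; 2.2 = hinge stop. Light hinge friction (0.01 N m), no spring: stays where left. Shut, its top is 56.5 mm above the bench; open, it reaches at most 81 mm. A finger moving to -y of the block just above shut height folds it over.
- mouth2 (a point): Centre of the rim of blue tube 2, 52 mm above the bench; axes those of the block. Its lid is a 20 mm disc, 4.5 mm thick, that lies level on this rim when shut; hinge line along x, 12.5 mm to +y of this point and 1 mm above it; thumb tab on the -y side, reaching 27 mm from the hinge line.
- lid3 (a joint): Angle of blue lid 3 (1 is at the block's +y end, farthest from the red lid): 0 = fully shut, level; grows as it opens; 1.57 = standing straight up; 2.2 = hinge stop. Light hinge friction (0.01 N m), no spring: stays where left. Shut, its top is 56.5 mm above the bench; open, it reaches at most 81 mm. A finger moving to -y of the block just above shut height folds it over.
- mouth3 (a point): Centre of the rim of blue tube 3, 52 mm above the bench; axes those of the block. Its lid is a 20 mm disc, 4.5 mm thick, that lies level on this rim when shut; hinge line along x, 12.5 mm to +y of this point and 1 mm above it; thumb tab on the -y side, reaching 27 mm from the hinge line.
- lid4 (a joint): Angle of blue lid 4 (1 is at the block's +y end, farthest from the red lid): 0 = fully shut, level; grows as it opens; 1.57 = standing straight up; 2.2 = hinge stop. Light hinge friction (0.01 N m), no spring: stays where left. Shut, its top is 56.5 mm above the bench; open, it reaches at most 81 mm. A finger moving to -y of the block just above shut height folds it over.
- mouth4 (a point): Centre of the rim of blue tube 4, 52 mm above the bench; axes those of the block. Its lid is a 20 mm disc, 4.5 mm thick, that lies level on this rim when shut; hinge line along x, 12.5 mm to +y of this point and 1 mm above it; thumb tab on the -y side, reaching 27 mm from the hinge line.
- lid5 (a joint): Angle of blue lid 5 (1 is at the block's +y end, farthest from the red lid): 0 = fully shut, level; grows as it opens; 1.57 = standing straight up; 2.2 = hinge stop. Light hinge friction (0.01 N m), no spring: stays where left. Shut, its top is 56.5 mm above the bench; open, it reaches at most 81 mm. A finger moving to -y of the block just above shut height folds it over.
- mouth5 (a point): Centre of the rim of blue tube 5, 52 mm above the bench; axes those of the block. Its lid is a 20 mm disc, 4.5 mm thick, that lies level on this rim when shut; hinge line along x, 12.5 mm to +y of this point and 1 mm above it; thumb tab on the -y side, reaching 27 mm from the hinge line.
- lid_red (a joint): Angle of the red lid at the block's -y end: same meaning as the blue ones; it starts open and stays so.
- lid_red_tab (a point): End of the red lid's thumb tab, 27 mm from its hinge line.
- mouth_red (a point): Centre of the rim of the red-lidded tube, 52 mm above the bench; axes those of the block.
- dish1: Covered glass dish with small bones in it, 92 mm across, 16 mm high; origin at the centre of its underside. Bystander.
- dish2: Covered glass dish with small bones in it, 92 mm across, 16 mm high; origin at the centre of its underside. Bystander.
- jar: Small glass jar with black cap and paper label, 40 mm across, 58 mm high, standing; origin at the centre of its underside. Bystander close to the block.
- marker: White and red marker pen lying along its own x axis, 130 mm long, 16 to 18 mm thick; origin under its middle. Bystander.
- forceps: Steel forceps lying along their own x axis, 130 mm long, 15 mm wide, 5 mm high; origin under the middle. Bystander close to the block.
- tray: Green plastic tray with dry pellets, 196 mm by 146 mm over its rim, 36 mm high; origin at the centre of its underside. Bystander.
Mind the look-alikes: they are no part of the job. What is shaped like the block but yellow is not meant.

How it is judged:
On the way, in this order (a step that is already met when the one before it is completed fails the run):
1. blue lid 1 (counted from the end away from the red lid) is folded over, to less than 0.4 rad open (value of joint lid1 below 0.4 rad).
2. blue lid 2 (counted from the end away from the red lid) is folded over, to less than 0.4 rad open (value of joint lid2 below 0.4 rad).
3. blue lid 3 (counted from the end away from the red lid) is folded over, to less than 0.4 rad open (value of joint lid3 below 0.4 rad).
4. blue lid 4 (counted from the end away from the red lid) is folded over, to less than 0.4 rad open (value of joint lid4 below 0.4 rad).
5. blue lid 5 (counted from the end away from the red lid) is folded over, to less than 0.4 rad open (value of joint lid5 below 0.4 rad).
At the end, for the whole second after the job is handed in: All five blue lids shut to within 0.10 rad (tab less than 3 mm from its seat), the red lid open as it was (tab within 15 mm of its start, lid more than 1.0 rad open), the block at rest, upright and within 15 mm of its start (value of joint each of lid1, lid2, lid3, lid4, lid5 below 0.1 rad and distance of each of lid_red_tab, block from where it was at the start of the episode below 0.015 m and value of joint lid_red above 1 rad and angle between block's own z axis and vertical below 0.03 rad and linear speed of block below 0.01 m/s); the robot touches nothing.
It fails at once if the block is lifted, more than 8 mm off the bench (height (world z) of block above 0.008 m).
It fails at once if the block is shoved more than 20 mm (distance of block from where it was at the start of the episode above 0.02 m).
It fails at once if the fingers press on the block, its tubes or lids with more than 25 N, or another part of the robot bears on them with more than 1 N (contact force between the fingers and block above 25 N or contact force between the arm and block above 1 N).
It fails at once if the red lid is pushed: its tab moves more than 15 mm (distance of lid_red_tab from where it was at the start of the episode above 0.015 m).
It fails at once if a dish, the jar, the marker, the forceps or the tray is disturbed (moved more than 15 mm) (distance of any of dish1, dish2, jar, marker, forceps, tray from where it was at the start of the episode above 0.015 m).
It also fails if it takes over 48 s, if anything falls off the work surface, if the arm or the gripper's body presses on something with over 40 N, if the wrist force passes 120 N, or if a joint passes its speed limit or range.

## Robot

A 6-joint arm with a two-finger parallel gripper is mounted at the origin on the work surface. World frame = base frame: x ahead of the robot, y to its left, z up, the work surface at z = 0. Lengths are in m, angles in rad, forces in N, time in s.
With the tool pointing down it reaches from about 0.35 to 0.85 m from the base axis. Payload 8.1 kg.
Tool frame: the origin (TCP) lies at the very end of the fingers, on their centre line; the grasp point (between the pads) lies 19 mm behind it (arm.grip_point_offset is the distance from the TCP to the grasp point, in m); z points along the fingers, y is the line along which they close (so a half turn about z gives the same grasp; the last joint's range is limited). The gripper opens to 85 mm and grips with 20 to 120 N. Pads are 22 mm wide; open, the fingers measure 114 mm over their backs; the gripper's body (76 mm by 85 mm) begins 54 mm behind the grasp point. The pads swing forward as they close: fully open they stand 13 mm farther back than shut.
Start: joints at [-1.266, 0.13, 1.488, -0, 1.523, -0.085], TCP at [0.228, -0.555, 0.211] pointing down, gripper open.
Joint ranges: [-2.96, 2.96], [-0.89, 2.26], [0.02, 2.5], [-1.34, 4.48], [0, 2.73], [-2.66, 2.66]. Speed limits (rad/s): [2.39, 2.39, 2.79, 3.14, 3.14, 3.14].

## Interface

Orientations are given as a rotation vector (axis times angle).
In Python, from workcell import arm gives the robot as it stands.
- The arm moves only by the tool servo_tool, never from a script. Its argument "targets" is a list of rows, each a list of 6 numbers: the shift along the tool's x, y, z scaled (see below), then the turn, a rotation vector about the tool's x, y, z scaled (see below). A call has 1 to 20 rows; each row is the pose to reach, as a shift and turn from the pose commanded when the call began, along the tool's axes at that moment; what a row does not reach only later rows make up. The controller multiplies each number of a shift by 0.5 m and each number of a turn by 60 degrees. A row lasts 1/8 s, in which the tool goes at most 62.5 mm and 10.7 degrees, less where a joint would pass 70% of its speed; a pose out of reach is approached as far as the arm can. A call with a number of a shift or a turn outside -1 to 1 is refused whole. A call with a gripper value outside its range is refused whole. "grip" is the finger opening in mm, from 0 to 85.4, set as the call begins (left out, the last holds). The fingers move at their own pace and stop on an object; "newtons" is the grip in N (left out, the last holds). Time passes only in rows, so rows that repeat a pose let the fingers close. It gives the time, the measured TCP pose, the force, the opening and the grip force at its end, in the units of the state.
- arm.state(): the state, without advancing time (a new reading comes with each control period).
- arm.snapshot(name): name is "side" or "top"; returns the picture (384x512x3 uint8, red, green, blue); there is no depth.
- arm.camera_params(name): a dict with "camera_matrix" (3x3 intrinsics, pixels), "k1" (the pictures are not rectified: a ray, as slopes to the right and down, at radius r is drawn at 1 + k1 r^2 times it, then the intrinsics apply), "R" (3x3) and "t" (3): a world point X has camera coordinates R X + t. Camera axes: x right, y down, z forward; pixel columns grow to the right and rows downward; lengths in m; the calibration is good to about 2 mm. A picture is of the moment at which its call begins. camera_params takes no time and is no camera call.
- arm.close_job(): hands the job in; it is judged then, once.
The state is a dict: "clock": time; "q": joint angles; "joint_vel": joint speeds; "joint_efforts": joint torques, N m; "tool_pos": TCP position; "tcp_rot": TCP orientation; "ft_force": force on the tool from outside, world axes, zero at the start; "torque": the same for the moment, N m; "width": finger opening in m; "finger_force": force on a finger pad.
Only numpy, scipy, OpenCV 4.12 (cv2) and the standard library are available. Lean on these libraries where they do the work, as an engineer would, in place of code of your own. Each camera call takes 0.05 s, during which the arm holds its last target. There are 200 camera calls.

## Working session

There is one attempt and no reset: what is moved stays moved. The work goes in short steps, Python scripts to look and compute and a tool call to move; the robot and the scene stay as the last step left them, time stands still between calls to the robot, and variables do not carry over. Pictures are saved under pics/ and viewed, at most 10 in all, crops included, and the job is handed in when it is done.

Besides the shell and the picture viewer there is one more tool, called after "Request:" as name(argument=value, ...), one argument or row to a line, values as JSON. servo_tool: Moves the arm, as the interface text tells. Its arguments: {"type":"object","properties":{"targets":{"type":"array","items":{"type":"array","items":{"type":"number","minimum":-1,"maximum":1}}},"grip":{"type":"number"},"newtons":{"type":"number"}},"required":["targets"]}

```bash
mkdir -p pics
python3 - <<'E'
from workcell import arm
import cv2
for n in("top","side"):
    cv2.imwrite(f"pics/{n}0.png",arm.snapshot(n)[:,:,::-1])
    print(n,arm.camera_params(n))
s=arm.state();print(s['clock'],s['tool_pos'],s['tcp_rot'],s['width'])
E
```

```text
top {'camera_matrix': array([[389.70802158,   0.        , 252.93992081],
       [  0.        , 389.70802158, 192.44595973],
       [  0.        ,   0.        ,   1.        ]]), 'k1': -0.09405425234379267, 'R': array([[ 0.01654443, -0.99977089,  0.01358129],
       [-0.99271473, -0.01804597, -0.11912939],
       [ 0.11934719, -0.01151142, -0.99278585]]), 't': array([0.16446734, 0.57681337, 0.99326251])}
side {'camera_matrix': array([[404.27157391,   0.        , 255.55034606],
       [  0.        , 404.27157391, 185.81739924],
       [  0.        ,   0.        ,   1.        ]]), 'k1': -0.0939067505627826, 'R': array([[ 0.97393681, -0.22654741,  0.01110667],
       [-0.14135227, -0.64451781, -0.75140956],
       [ 0.17738834,  0.73025548, -0.65974261]]), 't': array([-0.50629503,  0.2228189 ,  0.7395366 ])}
0.1 [ 0.22784631 -0.55447214  0.21003166] [-3.08047446e+00 -6.08044478e-01  3.22010332e-04] 0.08544602869462374
```

View pics/top0.png

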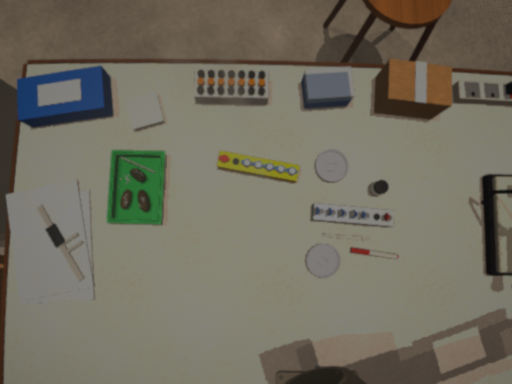

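View pics/side0.png

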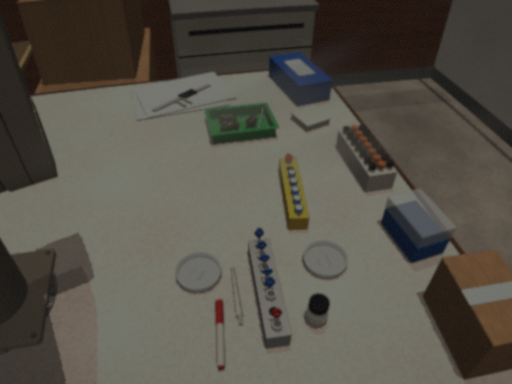

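The aluminium block is at about (312–392, 215) in the top picture. Its blue lids are on the left and its red lid is at (387, 217). The jar is at (380, 187), with the forceps at (345, 237) and the yellow decoy at (258, 166). I'll crop both views for detail.

Run:
```python
import cv2,numpy as np
t=cv2.imread("pics/top0.png");s=cv2.imread("pics/side0.png")
a=cv2.resize(t[170:270,300:410],(660,600),interpolation=cv2.INTER_CUBIC)
b=cv2.resize(s[220:350,220:340],(554,600),interpolation=cv2.INTER_CUBIC)
cv2.imwrite("pics/c1.png",cv2.convertScaleAbs(a,alpha=1.4));cv2.imwrite("pics/c2.png",cv2.convertScaleAbs(b,alpha=1.4))
```

```text
(no output)
```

View pics/c1.png

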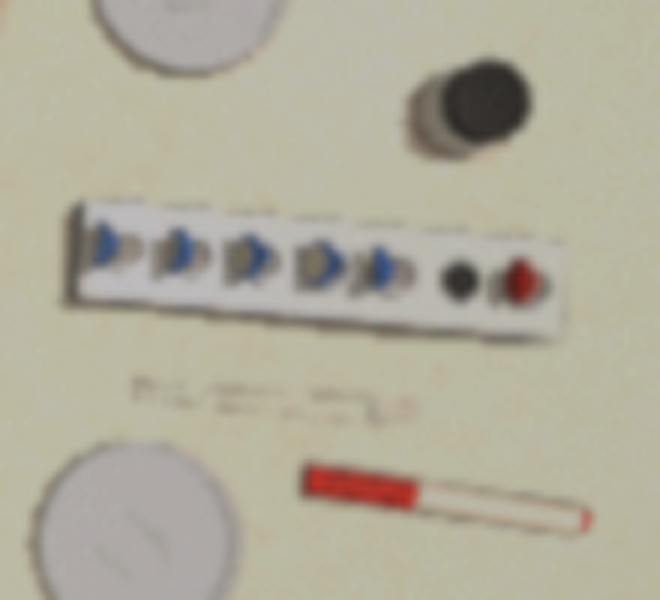

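View pics/c2.png

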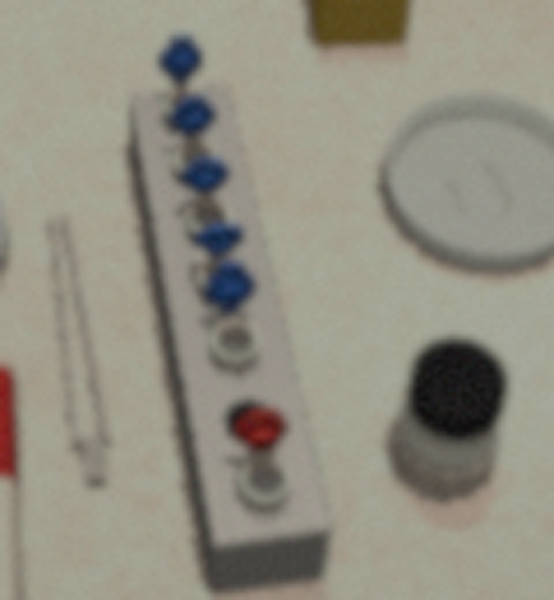

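The top crop shows the block's top face with corners at about (82,203), (78,298), (560,338) and (565,240), and the empty hole at (460,281). All the lids stand open between the empty hole and the left end. In the side crop the top face corners are at about (208,545), (328,530), (135,100) and (235,95).

```bash
cat > h.py <<'E'
import numpy as np,cv2
from workcell import arm
def ray(n,px,z):
    c=arm.camera_params(n);R=c['R'];t=c['t']
    u=cv2.undistortPoints(np.array(px,float).reshape(-1,1,2),c['camera_matrix'],np.array([c['k1'],0,0,0.]))[:,0]
    d=np.c_[u,np.ones(len(u))]@R; o=-R.T@t
    return o+d*((z-o[2])/d[:,2])[:,None]
def proj(n,X):
    c=arm.camera_params(n);X=np.array(X,float)
    return cv2.projectPoints(X,cv2.Rodrigues(c['R'])[0],c['t'],c['camera_matrix'],np.array([c['k1'],0,0,0.]))[0][:,0]
E
python3 - <<'E'
from h import *
np.set_printoptions(precision=4,suppress=True)
T=(np.array([[82,203],[78,298],[560,338],[565,240],[460,281]])+.0)/6+[300,170]-.4
S=np.array([[135,100],[235,95],[328,530],[208,545]])/4.615+[220,220]-.4
for n,p in(("top",T),("side",S)):
    P=ray(n,p,.042)[:,:2];print(n,P, P[:4].mean(0))
P=ray("top",T,.042)
print(np.linalg.norm(P[0]-P[3]),np.linalg.norm(P[1]-P[2]),np.linalg.norm(P[0]-P[1]))
t=cv2.imread("pics/top0.png");hsv=cv2.cvtColor(t,cv2.COLOR_BGR2HSV)
for nm in("top","side"):
    t=cv2.imread(f"pics/{nm}0.png");hsv=cv2.cvtColor(t,cv2.COLOR_BGR2HSV)
    x0,y0,x1,y1=(305,195,400,235) if nm=="top" else (240,220,295,345)
    for l,(lo,hi) in {"b":((100,110,40),(130,255,255)),"r":((0,130,50),(8,255,255))}.items():
        m=cv2.inRange(hsv,lo,hi)[y0:y1,x0:x1]
        k,_,st,c=cv2.connectedComponentsWithStats(m)
        q=np.array([c[i]+[x0,y0] for i in range(1,k) if st[i,4]>=6])
        if len(q): print(nm,l,q.tolist(),[int(st[i,4]) for i in range(1,k) if st[i,4]>=6],ray(nm,q,.068)[:,:2].tolist())
E
```

```text
top [[ 0.5468  0.0163]
 [ 0.5054  0.0181]
 [ 0.4908 -0.1954]
 [ 0.5339 -0.1987]
 [ 0.5152 -0.1508]] [ 0.5192 -0.0899]
side [[ 0.5084  0.0123]
 [ 0.5517  0.0056]
 [ 0.5322 -0.2013]
 [ 0.4889 -0.1972]] [ 0.5203 -0.0951]
0.21538117650667626 0.2140309622152906 0.041453091852567535
top b [[363.3333333333333, 214.5]] [6] [[0.5180344142657496, -0.10842237142262401]]
top r [[386.3888888888889, 216.72222222222223]] [18] [[0.5131656752154499, -0.16880074584029547]]
side b [[258.62068965517244, 232.3793103448276], [260.93939393939394, 244.57575757575756], [263.75757575757575, 257.3939393939394], [266.7586206896552, 271.1034482758621], [269.12, 281.46]] [29, 33, 33, 29, 50] [[0.527281119065562, 0.00863828244129805], [0.5243425397550407, -0.022786484339081148], [0.5221166712770816, -0.0541065876913745], [0.5198465048307297, -0.08567815647043514], [0.5183778429758912, -0.1083636373932107]]
side r [[275.55357142857144, 312.1607142857143]] [56] [[0.5134457062560682, -0.17006117152744604]]
```

```bash
cat >> h.py <<'E'
from scipy.spatial.transform import Rotation as Ro
C=np.array([.5195,-.092]);TH=.072
bx=np.array([np.cos(TH),-np.sin(TH)]);by=np.array([np.sin(TH),np.cos(TH)])
Rg=np.c_[np.r_[bx,0],np.r_[-by,0],[0,0,-1]]
def num(x,y,z):
    s=arm.state();R=Ro.from_rotvec(s['tcp_rot'])
    d=np.r_[C+x*bx+y*by,z]-s['tool_pos']
    return np.r_[R.inv().apply(d)/.5,(R.inv()*Ro.from_matrix(Rg)).as_rotvec()/(np.pi/3)].round(4)
def here():
    s=arm.state();d=s['tool_pos'][:2]-C
    print(s['clock'],'block xy',(d@bx).round(4),(d@by).round(4),'z',s['tool_pos'][2],s['ft_force'],s['width'])
E
python3 -c "
from h import *
print(num(0,.145,.21),num(0,.145,.12))"
```

```text
[ 1.0202e+00 -8.9360e-01  1.7000e-03 -1.6000e-03  3.0000e-04  4.4100e-01] [ 1.0202e+00 -8.9330e-01  1.8170e-01 -1.6000e-03  3.0000e-04  4.4100e-01]
```

Request:
servo_tool(
  targets=[
    [0.1,-0.09,0,0,0,0.1],
    [0.2,-0.18,0,0,0,0.2],
    [0.3,-0.27,0,0,0,0.3],
    [0.4,-0.36,0,0,0,0.4],
    [0.5,-0.45,0,0,0,0.44],
    [0.6,-0.54,0,0,0,0.44],
    [0.7,-0.63,0,0,0,0.44],
    [0.8,-0.72,0,0,0,0.44],
    [0.9,-0.8,0,0,0,0.44],
    [1,-0.89,0,0,0,0.44],
    [1,-0.893,0,0,0,0.441],
    [1,-0.893,0,0,0,0.441],
    [1,-0.893,0,0,0,0.441],
    [1,-0.893,0,0,0,0.441],
    [1,-0.893,0,0,0,0.441],
  ],
  grip=0,
  newtons=20,
)

```text
clock: 1.98
tool_pos: [0.5207, 0.047, 0.2111]
tcp_rot: [3.139, -0.116, 0.0]
ft_force: [0.5, 1.2, -0.0]
width: -0.0001
finger_force: 0.0
```

```bash
python3 -c "
from h import *
here();print(num(0,.145,.12),num(0,.145,.062))"
```

```text
1.975 block xy -0.0088 0.1387 z 0.21109278444287372 [ 0.50173907  1.24966452 -0.02463205] -7.001813605429457e-05
[ 1.760e-02 -1.260e-02  1.822e-01  1.000e-04 -2.000e-04 -1.600e-03] [ 1.760e-02 -1.270e-02  2.982e-01  1.000e-04 -2.000e-04 -1.600e-03]
```

Request:
servo_tool(
  targets=[
    [0.01,-0.006,0.08,0,0,0],
    [0.018,-0.013,0.17,0,0,0],
    [0.018,-0.013,0.23,0,0,0],
    [0.018,-0.013,0.27,0,0,0],
    [0.018,-0.013,0.298,0,0,0],
    [0.018,-0.013,0.298,0,0,0],
    [0.018,-0.013,0.298,0,0,0],
    [0.018,-0.013,0.298,0,0,0],
  ],
)

```text
clock: 2.98
tool_pos: [0.5312, 0.0538, 0.0633]
tcp_rot: [-3.139, 0.113, -0.003]
ft_force: [0.2, -0.1, -0.0]
width: 0.0001
finger_force: 0.0
```

Run:
```python
from h import *
here();print(num(0,.145,.062),num(0,.03,.062))
a=arm.snapshot("side")[:,:,::-1];cv2.imwrite("pics/s1.png",cv2.convertScaleAbs(cv2.resize(a[150:340,180:360],(568,600),interpolation=2),alpha=1.4))
```

```text
2.975 block xy 0.0012 0.1463 z 0.06325348226625077 [ 0.15841462 -0.13143002 -0.03929432] 5.906740042443808e-05
[-0.0024  0.0026  0.0025 -0.0002 -0.002  -0.0001] [-2.400e-03  2.326e-01  2.500e-03 -2.000e-04 -2.000e-03 -1.000e-04]
```

View pics/s1.png

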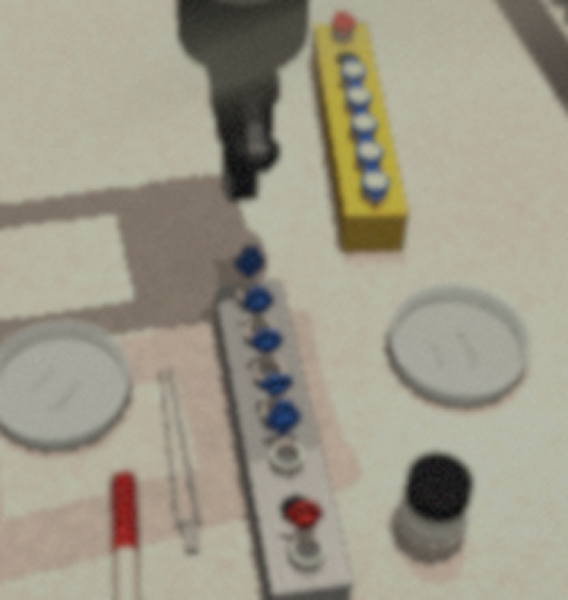

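The finger at crop (240,190) lines up with the row of lids, which runs from (250,262) to (283,415). The other things stand clear of its path. I'll start the sweep.

Request:
servo_tool(
  targets=[
    [-0.002,0.02,0.002,0,0,0],
    [-0.002,0.035,0.002,0,0,0],
    [-0.002,0.05,0.002,0,0,0],
    [-0.002,0.065,0.002,0,0,0],
    [-0.002,0.08,0.002,0,0,0],
    [-0.002,0.09,0.002,0,0,0],
    [-0.002,0.1,0.002,0,0,0],
    [-0.002,0.11,0.002,0,0,0],
    [-0.002,0.12,0.002,0,0,0],
    [-0.002,0.12,0.002,0,0,0],
  ],
)

```text
clock: 4.28
tool_pos: [0.525, -0.0062, 0.061]
tcp_rot: [3.139, -0.114, 0.0]
ft_force: [0.9, 1.0, 0.3]
width: -0.0002
finger_force: 0.0
```

Run:
```python
from h import *
here();print(num(0,-.033,.062))
a=arm.snapshot("side")[:,:,::-1];cv2.imwrite("pics/s2.png",cv2.convertScaleAbs(cv2.resize(a[200:340,200:340],(600,600),interpolation=2),alpha=1.4))
```

```text
4.275 block xy -0.0007 0.0859 z 0.06101791516211668 [0.90008819 1.04375054 0.2727357 ] -0.00019429450878741128
[ 0.0015  0.2379 -0.002   0.     -0.     -0.0004]
```

View pics/s2.png

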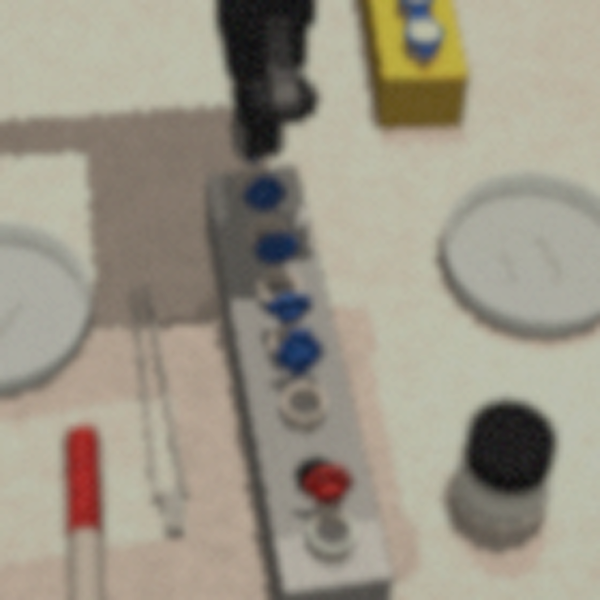

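Lid 1 is now under the finger. Lids 2 to 5 still stand, at crop (265,192) down to (298,350). I'll continue the sweep.

Request:
servo_tool(
  targets=[
    [0.001,0.013,-0.001,0,0,0],
    [0.001,0.026,-0.001,0,0,0],
    [0.001,0.039,-0.001,0,0,0],
    [0.001,0.052,-0.001,0,0,0],
    [0.001,0.065,-0.001,0,0,0],
    [0.001,0.078,-0.001,0,0,0],
    [0.001,0.091,-0.001,0,0,0],
    [0.001,0.104,-0.001,0,0,0],
    [0.001,0.117,-0.001,0,0,0],
    [0.001,0.13,-0.001,0,0,0],
    [0.001,0.143,-0.001,0,0,0],
    [0.001,0.156,-0.001,0,0,0],
    [0.001,0.169,-0.001,0,0,0],
    [0.001,0.182,-0.001,0,0,0],
    [0.001,0.195,-0.001,0,0,0],
    [0.001,0.208,-0.001,0,0,0],
    [0.001,0.221,-0.001,0,0,0],
    [0.001,0.234,-0.001,0,0,0],
    [0.001,0.238,-0.001,0,0,0],
    [0.001,0.238,-0.001,0,0,0],
  ],
)

```text
clock: 6.82
tool_pos: [0.5169, -0.1248, 0.0615]
tcp_rot: [-3.139, 0.114, 0.0]
ft_force: [0.3, -0.3, -0.0]
width: -0.0001
finger_force: 0.0
```

Run:
```python
from h import *
here();print(num(0,-.033,.057),num(0,.09,.07))
a=arm.snapshot("side")[:,:,::-1];cv2.imwrite("pics/s3.png",cv2.convertScaleAbs(cv2.resize(a[200:340,200:340],(600,600),interpolation=2),alpha=1.4))
```

```text
6.825 block xy -0.0002 -0.0329 z 0.061479502437337304 [ 0.27978262 -0.2884737  -0.03984872] -0.00010741582197666839
[ 0.0005  0.0003  0.009  -0.0001  0.     -0.0003] [ 4.000e-04 -2.457e-01 -1.700e-02 -1.000e-04  0.000e+00 -3.000e-04]
```

View pics/s3.png

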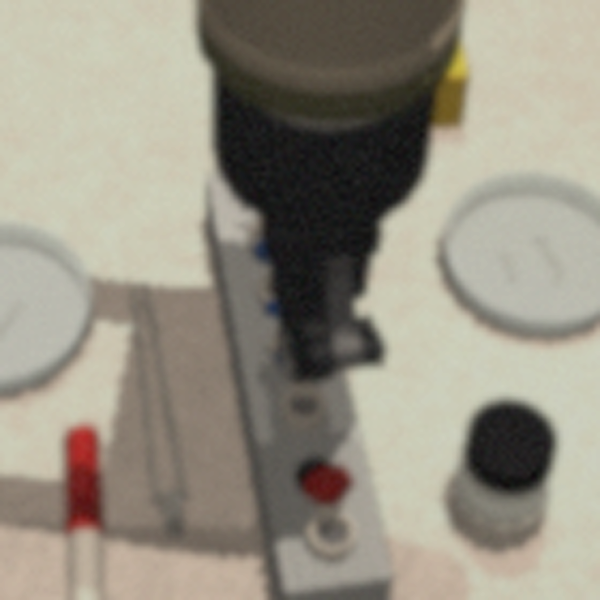

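The tube 5 rim is still uncovered at crop (302,405), while the fingertip shows at (315,370). I'll check the projections against what the picture shows.

Run:
```python
from h import *
f=lambda x,y,z:np.r_[C+x*bx+y*by,z]
P=[f(0,y/1e3,.052) for y in(90,60,30,0,-30,-90)]+[f(0,-.06,.042)]+[f(0,-.033,.0615),f(0,-.0475,.0615),f(0,-.0185,.0615)]+[f(.022,-.108,.042),f(-.022,-.108,.042)]
print(((proj("side",P)-200)*600/140).round(0).tolist())
```

```text
[[253.0, 180.0], [264.0, 230.0], [276.0, 283.0], [288.0, 340.0], [301.0, 399.0], [329.0, 529.0], [313.0, 475.0], [303.0, 392.0], [309.0, 422.0], [296.0, 363.0], [392.0, 575.0], [280.0, 592.0]]
```

Request:
servo_tool(
  targets=[
    [0,0,-0.06,0,0,0],
    [0,0,-0.14,0,0,0],
    [-0.1,0,-0.16,0,0,0],
    [-0.2,0,-0.16,0,0,0],
    [-0.3,0,-0.16,0,0,0],
    [-0.3,0,-0.16,0,0,0],
    [-0.3,0,-0.16,0,0,0],
  ],
)

```text
clock: 7.75
tool_pos: [0.368, -0.114, 0.1421]
tcp_rot: [3.139, -0.113, 0.003]
ft_force: [0.9, -0.5, 0.6]
width: -0.0001
finger_force: 0.0
```

Run:
```python
from h import *
here();print(num(0,-.033,.057),num(0,.09,.07))
a=arm.snapshot("side")[:,:,::-1];b=arm.snapshot("top")[:,:,::-1]
A=cv2.resize(a[210:340,220:320],(462,600),interpolation=2);B=cv2.resize(b[185:245,305:400],(338,213),interpolation=2)
B=np.vstack([B,cv2.resize(a[60:360,50:350],(338,387))])
cv2.imwrite("pics/s4.png",cv2.convertScaleAbs(np.hstack([A,B]),alpha=1.4))
```

```text
7.75 block xy -0.1495 -0.0328 z 0.14213415915769353 [ 0.8719173  -0.46453081  0.63554335] -0.00014439337087524673
[ 2.986e-01  2.000e-04  1.709e-01  5.000e-04 -1.900e-03 -1.000e-04] [ 2.987e-01 -2.458e-01  1.447e-01  5.000e-04 -1.900e-03 -1.000e-04]
```

View pics/s4.png

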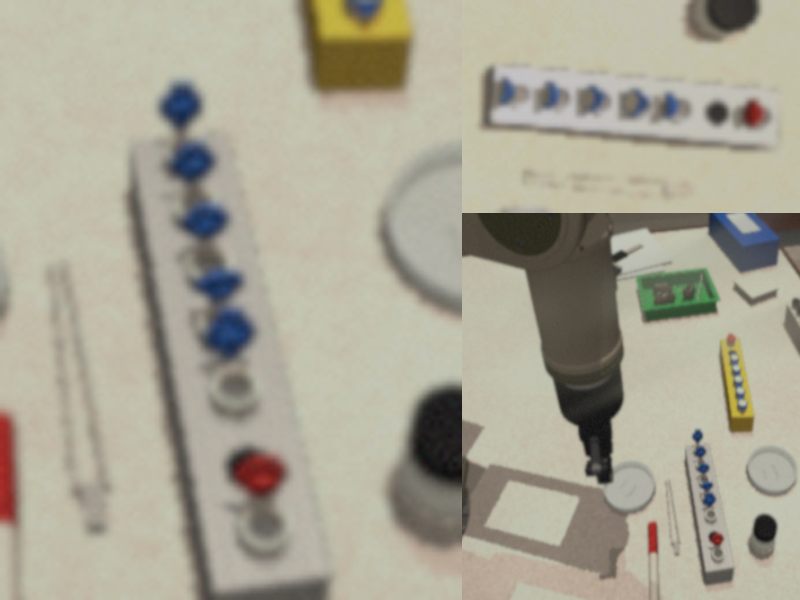

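All five lids are still open, so the fingertip passed over or beside them. I'll mark where the projected TCP falls in each picture to find the fingertip's real offset.

Run:
```python
from h import *
s=arm.state();a=arm.snapshot("side")[:,:,::-1].copy();cv2.imwrite("pics/full5.png",a)
def tile(img,sc,off,X,c=40):
    p=(proj("side",[X])[0]-off)*sc; print(proj("side",[X])[0])
    h=c/2*sc; M=np.float32([[400/(2*h),0,-(p[0]-h)*400/(2*h)],[0,300/(1.5*h),-(p[1]-h*.95)*300/(1.5*h)]])
    o=cv2.warpAffine(img,M,(400,300),flags=2); o=cv2.convertScaleAbs(o,alpha=1.6,beta=10)
    q=(M@np.r_[p,1]).astype(int);cv2.drawMarker(o,tuple(int(v) for v in q),(0,0,255),1,16,1);return o
t=[tile(cv2.imread("pics/s1.png"),600/190,np.array([180,150]),[.5312,.0538,.0633]),
tile(cv2.imread("pics/s2.png"),600/140,np.array([200,200]),[.525,-.0062,.061]),
tile(cv2.imread("pics/s3.png"),600/140,np.array([200,200]),[.5169,-.1248,.0615]),
tile(a,1,np.array([0,0]),s['tool_pos'])]
cv2.imwrite("pics/s5.png",np.vstack([np.hstack(t[:2]),np.hstack(t[2:])]))
```

```text
[255.34378228 217.64937165]
[259.18907019 240.50613291]
[270.52805364 291.43895915]
[178.79648026 273.69656189]
```

View pics/s5.png

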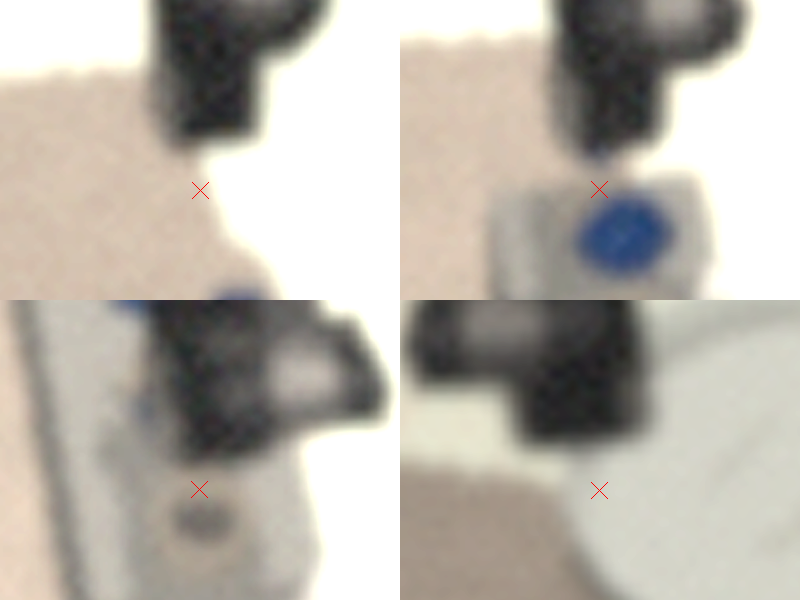

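In all four views the visible fingertip sits about 4–5 px above the projected TCP, so the real tip is roughly 15–20 mm higher than reported. I'll find a free bench spot and touch it to measure the offset exactly.

Run:
```python
from h import *
print(ray("top",[[299,171],[297,182],[219,165],[346,165],[317,160],[166,222],[166,150],[310,245],[323,260]],.03)[:,:2].round(3).tolist())
s=arm.state();print(arm.grip_point_offset,s['q'],s['tool_pos'])
print(num(-.03,.23,.15), num(-.03,.23,.03))
```

```text
[[0.634, 0.052], [0.604, 0.058], [0.646, 0.266], [0.653, -0.075], [0.665, 0.004], [0.492, 0.401], [0.685, 0.41], [0.439, 0.023], [0.4, -0.011]]
0.0187 [-4.33480081e-01 -4.51436868e-01  2.13474805e+00  9.22279045e-05
  1.45811827e+00  1.20890364e+00] [ 0.368211   -0.11396569  0.14177908]
[ 2.388e-01 -5.255e-01 -1.640e-02 -0.000e+00 -2.000e-04  4.000e-04] [ 2.388e-01 -5.255e-01  2.236e-01 -0.000e+00 -2.000e-04  4.000e-04]
```

Request:
servo_tool(
  targets=[
    [0.05,-0.1,-0.016,0,0,0],
    [0.1,-0.2,-0.016,0,0,0],
    [0.15,-0.3,-0.016,0,0,0],
    [0.2,-0.4,0,0,0,0],
    [0.239,-0.5,0.06,0,0,0],
    [0.239,-0.525,0.12,0,0,0],
    [0.239,-0.525,0.18,0,0,0],
    [0.239,-0.525,0.216,0,0,0],
    [0.239,-0.525,0.216,0,0,0],
    [0.239,-0.525,0.216,0,0,0],
  ],
)

```text
clock: 9.15
tool_pos: [0.5065, 0.1394, 0.0346]
tcp_rot: [-3.139, 0.114, -0.002]
ft_force: [0.3, 1.0, 0.5]
width: -0.0003
finger_force: 0.0
```

Request:
servo_tool(
  targets=[
    [0,0,0.008,0,0,0],
    [0,0,0.016,0,0,0],
    [0,0,0.016,0,0,0],
  ],
)

```text
clock: 9.52
tool_pos: [0.5052, 0.1393, 0.0254]
tcp_rot: [-3.14, 0.113, 0.0]
ft_force: [-0.5, -0.3, -0.2]
width: 0.0
finger_force: 0.0
```

Request:
servo_tool(
  targets=[
    [0,0,0.005,0,0,0],
    [0,0,0.01,0,0,0],
    [0,0,0.01,0,0,0],
  ],
)

```text
clock: 9.9
tool_pos: [0.5051, 0.1393, 0.0202]
tcp_rot: [3.139, -0.113, -0.001]
ft_force: [-0.7, -0.3, -0.0]
width: 0.0001
finger_force: 0.0
```

Request:
servo_tool(
  targets=[
    [0,0,0.003,0,0,0],
    [0,0,0.003,0,0,0],
  ],
)

```text
clock: 10.15
tool_pos: [0.5053, 0.1394, 0.0189]
tcp_rot: [-3.14, 0.113, 0.0]
ft_force: [0.2, -0.4, 0.1]
width: -0.0
finger_force: 0.0
```

Request:
servo_tool(
  targets=[
    [0,0,0.003,0,0,0],
    [0,0,0.003,0,0,0],
  ],
)

```text
clock: 10.4
tool_pos: [0.5053, 0.1393, 0.0174]
tcp_rot: [3.14, -0.113, -0.0]
ft_force: [0.0, 0.6, 0.2]
width: 0.0001
finger_force: 0.0
```

Request:
servo_tool(
  targets=[
    [0,0,0.003,0,0,0],
    [0,0,0.003,0,0,0],
  ],
)

```text
clock: 10.65
tool_pos: [0.5052, 0.1393, 0.0158]
tcp_rot: [3.139, -0.113, -0.0]
ft_force: [-0.1, 0.2, -0.6]
width: -0.0001
finger_force: 0.0
```

Request:
servo_tool(
  targets=[
    [0,0,0.003,0,0,0],
    [0,0,0.003,0,0,0],
  ],
)

```text
clock: 10.9
tool_pos: [0.5053, 0.1393, 0.0143]
tcp_rot: [3.14, -0.113, -0.0]
ft_force: [-0.1, -0.1, -0.3]
width: 0.0001
finger_force: 0.0
```

Request:
servo_tool(
  targets=[
    [0,0,0.004,0,0,0],
    [0,0,0.004,0,0,0],
  ],
)

```text
clock: 11.15
tool_pos: [0.5052, 0.1393, 0.0123]
tcp_rot: [3.139, -0.113, -0.001]
ft_force: [0.7, 0.1, 0.5]
width: 0.0
finger_force: 0.0
```

Request:
servo_tool(
  targets=[
    [0,0,0.004,0,0,0],
    [0,0,0.004,0,0,0],
  ],
)

```text
clock: 11.4
tool_pos: [0.5052, 0.1393, 0.0103]
tcp_rot: [3.139, -0.113, -0.001]
ft_force: [-0.6, 0.7, -0.8]
width: -0.0001
finger_force: 0.0
```

Request:
servo_tool(
  targets=[
    [0,0,0.004,0,0,0],
    [0,0,0.004,0,0,0],
  ],
)

```text
clock: 11.65
tool_pos: [0.5052, 0.1393, 0.0083]
tcp_rot: [3.139, -0.113, -0.001]
ft_force: [-0.6, 0.2, -0.5]
width: 0.0002
finger_force: 0.0
```

Request:
servo_tool(
  targets=[
    [0,0,0.004,0,0,0],
    [0,0,0.004,0,0,0],
  ],
)

```text
clock: 11.9
tool_pos: [0.5052, 0.1393, 0.0063]
tcp_rot: [3.139, -0.113, -0.0]
ft_force: [-0.4, 0.4, -0.1]
width: 0.0001
finger_force: 0.0
```

Request:
servo_tool(
  targets=[
    [0,0,0.003,0,0,0],
    [0,0,0.003,0,0,0],
  ],
)

```text
clock: 12.15
tool_pos: [0.5053, 0.1394, 0.0049]
tcp_rot: [3.14, -0.113, -0.0]
ft_force: [0.5, -0.0, -0.2]
width: -0.0002
finger_force: 0.0
```

Run:
```python
from h import *
here();s=arm.state();np.set_printoptions(precision=4,suppress=True)
X=s['tool_pos']
for n in("side","top"):
    a=arm.snapshot(n)[:,:,::-1];cv2.imwrite(f"pics/f6_{n}.png",a)
    p=proj(n,[X])[0];print(n,p)
    x,y=p.round().astype(int)
    g=a.max(2)[y-30:y+8,x-16:x+17]
    if n=="side": print(g[::1,::2])
```

```text
12.15 block xy -0.0308 0.2297 z 0.004861223931370923 [ 0.50213991 -0.00373162 -0.20783198] -0.00018795792346250781
side [235.6443 211.046 ]
[[125 122 123 111  67  58  60  59  62  61  54  55  96 123 125 128 126]
 [123 124 123 113  70  57  58  56  59  57  52  52  98 124 127 126 128]
 [123 121 119 110  72  57  53  54  57  55  48  46  98 126 126 128 126]
 [120 116 108 102  70  54  51  51  58  57  46  43  97 126 128 128 128]
 [111 105  97  93  66  51  49  49  60  62  48  43  98 126 127 128 128]
 [ 99  96  92  89  64  48  45  43  60  65  51  40  98 127 128 128 127]
 [ 95  93  91  89  67  43  41  41  61  65  50  45 100 127 127 127 127]
 [ 93  92  91  89  66  42  37  39  59  65  52  52 105 128 128 128 128]
 [ 92  92  91  90  75  46  37  40  59  66  53  52 102 127 128 130 128]
 [ 91  92  92  89  82  50  36  39  62  71  59  46  91 126 128 128 129]
 [ 92  91  92  90  86  56  36  40  61  73  63  39  80 123 129 129 129]
 [ 91  90  90  88  88  53  33  38  56  66  60  38  70 120 129 128 127]
 [ 91  89  90  91  87  55  30  30  46  51  47  32  68 121 129 129 129]
 [ 91  91  90  90  88  59  30  28  37
[... 1062 characters left out ...]
 73  73  80  89  90  93 118 129 129]
 [ 89  93  92  91  89  78  73  73  74  73  78  88  90  91 115 127 129]
 [ 91  92  93  91  88  80  71  73  75  75  77  88  91  92 107 123 129]
 [ 91  91  91  90  90  83  72  73  72  73  78  85  89  90  97 114 127]
 [ 91  90  91  89  90  83  72  73  73  71  76  82  86  88  91 102 123]
 [ 91  90  90  90  86  79  70  72  70  72  74  76  80  82  86  95 116]
 [ 90  91  88  87  80  75  72  72  71  72  75  74  76  76  81  90 109]
 [ 88  89  88  80  75  73  73  71  74  73  74  76  74  74  77  83 102]
 [ 89  88  83  76  73  72  74  75  72  73  74  74  74  72  75  86 106]
 [ 89  88  79  73  72  73  73  73  72  73  73  75  74  75  79  95 118]]
top [265.4272 219.275 ]
```

The fingertip is really higher than reported, so bench contact will come at a negative reported z. I'll keep descending.

Request:
servo_tool(
  targets=[
    [0,0,0.008,0,0,0],
    [0,0,0.016,0,0,0],
    [0,0,0.016,0,0,0],
  ],
)

```text
clock: 12.62
tool_pos: [0.5048, 0.1393, -0.0037]
tcp_rot: [3.139, -0.113, -0.002]
ft_force: [-0.2, 0.2, -0.1]
width: -0.0
finger_force: 0.0
```

Request:
servo_tool(
  targets=[
    [0,0,0.005,0,0,0],
    [0,0,0.01,0,0,0],
    [0,0,0.01,0,0,0],
  ],
)

```text
clock: 13.0
tool_pos: [0.5051, 0.1393, -0.0083]
tcp_rot: [3.139, -0.113, -0.001]
ft_force: [0.8, -0.6, -0.5]
width: 0.0002
finger_force: 0.0
```

Request:
servo_tool(
  targets=[
    [0,0,0.004,0,0,0],
    [0,0,0.004,0,0,0],
  ],
)

```text
clock: 13.25
tool_pos: [0.5053, 0.1393, -0.0102]
tcp_rot: [3.14, -0.113, -0.0]
ft_force: [-0.2, -0.2, -0.3]
width: 0.0001
finger_force: 0.0
```

Request:
servo_tool(
  targets=[
    [0,0,0.004,0,0,0],
    [0,0,0.004,0,0,0],
  ],
)

```text
clock: 13.5
tool_pos: [0.5052, 0.1393, -0.0122]
tcp_rot: [3.139, -0.113, -0.0]
ft_force: [-0.2, -0.7, 0.2]
width: -0.0
finger_force: 0.0
```

Request:
servo_tool(
  targets=[
    [0,0,0.003,0,0,0],
    [0,0,0.003,0,0,0],
  ],
)

```text
clock: 13.75
tool_pos: [0.5052, 0.1393, -0.0137]
tcp_rot: [3.14, -0.113, -0.0]
ft_force: [0.2, 0.6, -0.2]
width: 0.0002
finger_force: 0.0
```

Request:
servo_tool(
  targets=[
    [0,0,0.003,0,0,0],
    [0,0,0.003,0,0,0],
  ],
)

```text
clock: 14.0
tool_pos: [0.5052, 0.1393, -0.0152]
tcp_rot: [3.139, -0.113, -0.0]
ft_force: [-0.5, -0.0, -0.2]
width: -0.0001
finger_force: 0.0
```

Request:
servo_tool(
  targets=[
    [0,0,0.003,0,0,0],
    [0,0,0.003,0,0,0],
  ],
)

```text
clock: 14.25
tool_pos: [0.5053, 0.1394, -0.0167]
tcp_rot: [3.14, -0.113, -0.0]
ft_force: [0.4, 0.1, -0.1]
width: 0.0001
finger_force: 0.0
```

Request:
servo_tool(
  targets=[
    [0,0,0.003,0,0,0],
    [0,0,0.003,0,0,0],
  ],
)

```text
clock: 14.5
tool_pos: [0.5053, 0.1393, -0.0182]
tcp_rot: [3.14, -0.113, -0.0]
ft_force: [-1.0, -0.6, 0.4]
width: -0.0001
finger_force: 0.0
```

Request:
servo_tool(
  targets=[
    [0,0,0.002,0,0,0],
    [0,0,0.002,0,0,0],
  ],
)

```text
clock: 14.75
tool_pos: [0.5053, 0.1394, -0.0191]
tcp_rot: [3.14, -0.113, -0.0]
ft_force: [-0.1, -0.0, 0.7]
width: -0.0001
finger_force: 0.0
```

Request:
servo_tool(
  targets=[
    [0,0,0.002,0,0,0],
    [0,0,0.002,0,0,0],
  ],
)

```text
clock: 15.0
tool_pos: [0.5053, 0.1393, -0.0201]
tcp_rot: [3.14, -0.113, -0.0]
ft_force: [-0.2, 0.2, -0.1]
width: 0.0003
finger_force: 0.0
```

Request:
servo_tool(
  targets=[
    [0,0,0.003,0,0,0],
    [0,0,0.003,0,0,0],
  ],
)

```text
clock: 15.25
tool_pos: [0.5054, 0.1394, -0.0203]
tcp_rot: [3.139, -0.113, -0.001]
ft_force: [-7.5, -0.9, 14.2]
width: 0.0004
finger_force: 7.2
```

Request:
servo_tool(
  targets=[
    [0,0,0.003,0,0,0],
    [0,0,0.003,0,0,0],
  ],
)

```text
clock: 15.5
tool_pos: [0.5055, 0.1394, -0.0204]
tcp_rot: [3.139, -0.113, -0.001]
ft_force: [-15.8, -3.4, 30.9]
width: -0.0001
finger_force: 15.5
```

Request:
servo_tool(
  targets=[
    [0,0,0.003,0,0,0],
    [0,0,0.003,0,0,0],
  ],
)

```text
clock: 15.75
tool_pos: [0.5056, 0.1395, -0.0204]
tcp_rot: [3.139, -0.112, -0.002]
ft_force: [-23.4, -4.3, 47.1]
width: -0.0002
finger_force: 23.7
```

Contact came at a reported z of −0.0202, so the true fingertip z is the reported value plus 20 mm. The lids therefore need a reported z of about 0.041 for the sweep and 0.037 for the press.

Request:
servo_tool(
  targets=[
    [0,0,-0.02,0,0,0],
    [0,0,-0.1,0,0,0],
    [0,0,-0.2,0,0,0],
    [0.06,0.09,-0.2,0,0,0],
    [0.06,0.17,-0.17,0,0,0],
    [0.06,0.17,-0.14,0,0,0],
    [0.06,0.17,-0.14,0,0,0],
    [0.06,0.17,-0.14,0,0,0],
  ],
)

```text
clock: 16.75
tool_pos: [0.5292, 0.0534, 0.0457]
tcp_rot: [-3.139, 0.112, 0.0]
ft_force: [-0.1, 0.6, 0.2]
width: 0.0002
finger_force: 0.0
```

```bash
python3 -c "
from h import *
here();print(num(0,.145,.041),num(0,-.035,.041))"
```

```text
16.75 block xy -0.0008 0.1457 z 0.04565931448664605 [-0.09056982  0.64747499  0.16902868] 0.00016775443693859557
[ 0.0016  0.0014  0.0093 -0.0002  0.0001  0.0009] [ 1.200e-03  3.614e-01  9.200e-03 -2.000e-04  1.000e-04  9.000e-04]
```

Request:
servo_tool(
  targets=[
    [0.001,0.01,0.009,0,0,0.001],
    [0.001,0.02,0.009,0,0,0.001],
    [0.001,0.03,0.009,0,0,0.001],
    [0.001,0.04,0.009,0,0,0.001],
    [0.001,0.05,0.009,0,0,0.001],
    [0.001,0.06,0.009,0,0,0.001],
    [0.001,0.07,0.009,0,0,0.001],
    [0.001,0.08,0.009,0,0,0.001],
    [0.001,0.09,0.009,0,0,0.001],
    [0.001,0.1,0.009,0,0,0.001],
    [0.001,0.11,0.009,0,0,0.001],
    [0.001,0.12,0.009,0,0,0.001],
    [0.001,0.12,0.009,0,0,0.001],
  ],
)

```text
clock: 18.38
tool_pos: [0.5253, -0.0079, 0.041]
tcp_rot: [3.139, -0.115, -0.0]
ft_force: [-0.3, -0.1, -0.0]
width: -0.0
finger_force: 0.1
```

```bash
cat >> h.py <<'E'
def blue():
    a=cv2.cvtColor(arm.snapshot("side"),cv2.COLOR_RGB2BGR);hsv=cv2.cvtColor(a,cv2.COLOR_BGR2HSV)
    for l,lo,hi in(("b",(100,110,30),(130,255,255)),("r",(0,130,50),(8,255,255))):
        m=cv2.inRange(hsv,lo,hi)[220:345,240:295]
        k,_,st,c=cv2.connectedComponentsWithStats(m)
        print(l,[((c[i]+[240,220]).round(1).tolist(),int(st[i,4]),st[i,2:4].tolist()) for i in range(1,k) if st[i,4]>3])
    return a
E
python3 -c "
from h import *
here();print(num(0,-.035,.041));cv2.imwrite('pics/f7.png',blue())"
```

```text
18.375 block xy -0.0002 0.0843 z 0.04098297466490418 [-0.2752097  -0.06683141 -0.00287372] -2.5947085247488936e-05
[ 8.000e-04  2.386e-01  0.000e+00  2.000e-04 -0.000e+00 -1.500e-03]
b [([261.4, 245.3], 40, [8, 7]), ([264.1, 257.5], 36, [9, 6]), ([266.7, 271.0], 30, [8, 5]), ([269.1, 281.5], 53, [9, 9])]
r [([275.6, 312.3], 60, [10, 8])]
```

Request:
servo_tool(
  targets=[
    [0,0.012,0,0,0,0],
    [0,0.024,0,0,0,0],
    [0,0.036,0,0,0,0],
    [0,0.048,0,0,0,0],
    [0,0.06,0,0,0,0],
    [0,0.072,0,0,0,0],
    [0,0.084,0,0,0,0],
    [0,0.096,0,0,0,0],
    [0,0.108,0,0,0,0],
    [0,0.12,0,0,0,0],
    [0,0.132,0,0,0,0],
    [0,0.144,0,0,0,0],
    [0,0.156,0,0,0,0],
    [0,0.168,0,0,0,0],
    [0,0.18,0,0,0,0],
    [0,0.192,0,0,0,0],
    [0,0.204,0,0,0,0],
    [0,0.216,0,0,0,0],
    [0,0.228,0,0,0,0],
    [0,0.238,0,0,0,0],
  ],
)

```text
clock: 20.92
tool_pos: [0.5167, -0.1266, 0.041]
tcp_rot: [3.139, -0.115, 0.0]
ft_force: [-0.1, 0.0, 0.8]
width: 0.0001
finger_force: 0.1
```

```bash
python3 -c "
from h import *
here();print(num(0,-.035,.037));cv2.imwrite('pics/f8.png',blue())"
```

```text
20.925 block xy -0.0003 -0.0348 z 0.041022691084742796 [-0.10945979  0.03036445  0.80184496] 5.745249881174967e-05
[ 0.0007  0.0005  0.008   0.0001 -0.0001 -0.0012]
b []
r [([275.5, 312.5], 53, [10, 8])]
```

All five blue lids are now folded and the red lid hasn't moved. Next I'll press each lid shut, from 5 back to 1.

Request:
servo_tool(
  targets=[
    [0,0,0.005,0,0,0],
    [0,0,0.009,0,0,0],
    [0,0,0.009,0,0,0],
  ],
)

```text
clock: 21.35
tool_pos: [0.5164, -0.1259, 0.0361]
tcp_rot: [-3.139, 0.114, 0.001]
ft_force: [-0.5, 0.4, 0.4]
width: -0.0003
finger_force: 0.0
```

Request:
servo_tool(
  targets=[
    [0,0,-0.02,0,0,0],
    [0,-0.03,-0.02,0,0,0],
    [0,-0.06,-0.02,0,0,0],
    [0,-0.06,-0.01,0,0,0],
    [0,-0.06,-0.003,0,0,0],
    [0,-0.06,0,0,0,0],
    [0,-0.06,0,0,0,0],
  ],
)

```text
clock: 22.22
tool_pos: [0.5186, -0.0964, 0.0361]
tcp_rot: [-3.139, 0.115, 0.001]
ft_force: [-0.4, -0.0, 0.1]
width: 0.0003
finger_force: 0.0
```

Request:
servo_tool(
  targets=[
    [0,0,-0.02,0,0,0],
    [0,-0.03,-0.02,0,0,0],
    [0,-0.06,-0.02,0,0,0],
    [0,-0.06,-0.01,0,0,0],
    [0,-0.06,-0.003,0,0,0],
    [0,-0.06,0,0,0,0],
    [0,-0.06,0,0,0,0],
  ],
)

```text
clock: 23.1
tool_pos: [0.5207, -0.0665, 0.0361]
tcp_rot: [-3.139, 0.115, 0.001]
ft_force: [0.2, -0.3, 0.7]
width: 0.0003
finger_force: 0.0
```

Request:
servo_tool(
  targets=[
    [0,0,-0.02,0,0,0],
    [0,-0.03,-0.02,0,0,0],
    [0,-0.06,-0.02,0,0,0],
    [0,-0.06,-0.01,0,0,0],
    [0,-0.06,-0.003,0,0,0],
    [0,-0.06,0,0,0,0],
    [0,-0.06,0,0,0,0],
  ],
)

```text
clock: 23.98
tool_pos: [0.523, -0.0366, 0.0362]
tcp_rot: [-3.139, 0.115, 0.001]
ft_force: [-0.5, -0.5, 0.2]
width: 0.0001
finger_force: 0.0
```

Request:
servo_tool(
  targets=[
    [0,0,-0.02,0,0,0],
    [0,-0.03,-0.02,0,0,0],
    [0,-0.06,-0.02,0,0,0],
    [0,-0.06,-0.01,0,0,0],
    [0,-0.06,-0.003,0,0,0],
    [0,-0.06,0,0,0,0],
    [0,-0.06,0,0,0,0],
  ],
)

```text
clock: 24.85
tool_pos: [0.5251, -0.0067, 0.0361]
tcp_rot: [-3.139, 0.115, 0.001]
ft_force: [-0.0, -0.4, 0.2]
width: 0.0001
finger_force: 0.0
```

Request:
servo_tool(
  targets=[
    [0,0,0.001,0,0,0],
    [0,0,0.001,0,0,0],
  ],
)

```text
clock: 25.1
tool_pos: [0.5255, -0.0066, 0.036]
tcp_rot: [3.139, -0.115, 0.0]
ft_force: [0.6, -0.9, -0.6]
width: 0.0001
finger_force: 0.0
```

Request:
servo_tool(
  targets=[
    [0,0,0.001,0,0,0],
    [0,0,0.001,0,0,0],
  ],
)

```text
clock: 25.35
tool_pos: [0.5255, -0.0065, 0.0355]
tcp_rot: [3.139, -0.115, 0.0]
ft_force: [-0.5, -0.2, -0.2]
width: 0.0001
finger_force: 0.1
```

Request:
servo_tool(
  targets=[
    [0,0,0.001,0,0,0],
    [0,0,0.001,0,0,0],
  ],
)

```text
clock: 25.6
tool_pos: [0.5255, -0.0065, 0.035]
tcp_rot: [3.139, -0.115, 0.0]
ft_force: [-0.1, -0.5, 0.4]
width: -0.0
finger_force: 0.2
```

Request:
servo_tool(
  targets=[
    [0,0,0.001,0,0,0],
    [0,0,0.001,0,0,0],
  ],
)

```text
clock: 25.85
tool_pos: [0.5254, -0.0064, 0.0344]
tcp_rot: [-3.139, 0.115, 0.0]
ft_force: [-0.2, -0.8, 0.3]
width: 0.0005
finger_force: 0.1
```

Request:
servo_tool(
  targets=[
    [0,0,0.001,0,0,0],
    [0,0,0.001,0,0,0],
  ],
)

```text
clock: 26.1
tool_pos: [0.5255, -0.0064, 0.0342]
tcp_rot: [3.139, -0.115, -0.0]
ft_force: [-1.1, -0.2, 3.6]
width: 0.0
finger_force: 2.0
```

Request:
servo_tool(
  targets=[
    [0,0,0.001,0,0,0],
    [0,0,0.001,0,0,0],
  ],
)

```text
clock: 26.35
tool_pos: [0.5255, -0.0064, 0.0341]
tcp_rot: [3.139, -0.115, 0.0]
ft_force: [-3.8, -0.2, 8.1]
width: 0.0001
finger_force: 4.2
```

The seat is at a reported z of 0.0342. I'll repeat the press at this depth on lids 2 to 5.

Request:
servo_tool(
  targets=[
    [0,0,-0.025,0,0,0],
    [0,0.03,-0.025,0,0,0],
    [0,0.06,-0.025,0,0,0],
    [0,0.06,-0.01,0,0,0],
    [0,0.06,-0.004,0,0,0],
    [0,0.06,-0.001,0,0,0],
    [0,0.06,-0.001,0,0,0],
  ],
)

```text
clock: 27.22
tool_pos: [0.5229, -0.0365, 0.0342]
tcp_rot: [3.139, -0.114, -0.002]
ft_force: [-6.0, -2.2, 7.1]
width: -0.0001
finger_force: 3.5
```

Request:
servo_tool(
  targets=[
    [0,0,-0.025,0,0,0],
    [0,0.03,-0.025,0,0,0],
    [0,0.06,-0.025,0,0,0],
    [0,0.06,-0.01,0,0,0],
    [0,0.06,-0.004,0,0,0],
    [0,0.06,0,0,0,0],
    [0,0.06,0,0,0,0],
  ],
)

```text
clock: 28.1
tool_pos: [0.5208, -0.0662, 0.0342]
tcp_rot: [3.139, -0.114, -0.001]
ft_force: [-3.8, -0.6, 6.2]
width: -0.0003
finger_force: 3.1
```

Request:
servo_tool(
  targets=[
    [0,0,-0.025,0,0,0],
    [0,0.03,-0.025,0,0,0],
    [0,0.06,-0.025,0,0,0],
    [0,0.06,-0.01,0,0,0],
    [0,0.06,-0.004,0,0,0],
    [0,0.06,0,0,0,0],
    [0,0.06,0,0,0,0],
  ],
)

```text
clock: 28.98
tool_pos: [0.5186, -0.0961, 0.0342]
tcp_rot: [3.139, -0.114, -0.001]
ft_force: [-3.3, -1.4, 6.0]
width: -0.0002
finger_force: 3.1
```

Request:
servo_tool(
  targets=[
    [0,0,-0.025,0,0,0],
    [0,0.03,-0.025,0,0,0],
    [0,0.06,-0.025,0,0,0],
    [0,0.06,-0.01,0,0,0],
    [0,0.06,-0.004,0,0,0],
    [0,0.06,0,0,0,0],
    [0,0.06,0,0,0,0],
  ],
)

```text
clock: 29.85
tool_pos: [0.5164, -0.126, 0.0342]
tcp_rot: [3.139, -0.114, -0.001]
ft_force: [-4.4, -1.5, 6.4]
width: -0.0002
finger_force: 3.1
```

Every lid seated at the same height. I'll retreat and look.

Request:
servo_tool(
  targets=[
    [0,0,-0.06,0,0,0],
    [0,0,-0.16,0,0,0],
    [0,0,-0.24,0,0,0],
    [-0.1,0,-0.24,0,0,0],
    [-0.2,0,-0.24,0,0,0],
    [-0.3,0,-0.24,0,0,0],
    [-0.3,0,-0.24,0,0,0],
    [-0.3,0,-0.24,0,0,0],
  ],
)

```text
clock: 30.85
tool_pos: [0.3677, -0.1152, 0.1544]
tcp_rot: [3.139, -0.115, 0.002]
ft_force: [0.2, -0.3, -0.6]
width: 0.0001
finger_force: 0.0
```

Run:
```python
from h import *
a=blue();b=arm.snapshot("top")[:,:,::-1]
A=cv2.resize(a[210:340,220:320],(462,600),interpolation=2);B=cv2.resize(b[185:245,305:400],(338,213),interpolation=2)
B=np.vstack([B,cv2.resize(a[60:360,50:350],(338,387))])
cv2.imwrite("pics/s9.png",cv2.convertScaleAbs(np.hstack([A,B]),alpha=1.4));here()
f=lambda y,z:np.r_[C+y*by,z]
print(proj("side",[f(y/1e3,.0565) for y in(90,60,30,0,-30)]).round(1).tolist())
```

```text
b [([260.5, 246.0], 12, [4, 3]), ([263.0, 258.0], 14, [5, 4]), ([265.5, 270.7], 13, [5, 4]), ([268.4, 284.3], 16, [5, 4]), ([271.3, 297.9], 15, [6, 3])]
r [([275.6, 312.2], 57, [10, 8])]
30.95 block xy -0.1494 -0.0341 z 0.15428848545963347 [-0.25396798  0.02643311 -0.26909073] 3.339086222431758e-05
[[259.2, 240.4], [261.7, 252.2], [264.4, 264.6], [267.2, 277.8], [270.3, 291.7]]
```

View pics/s9.png

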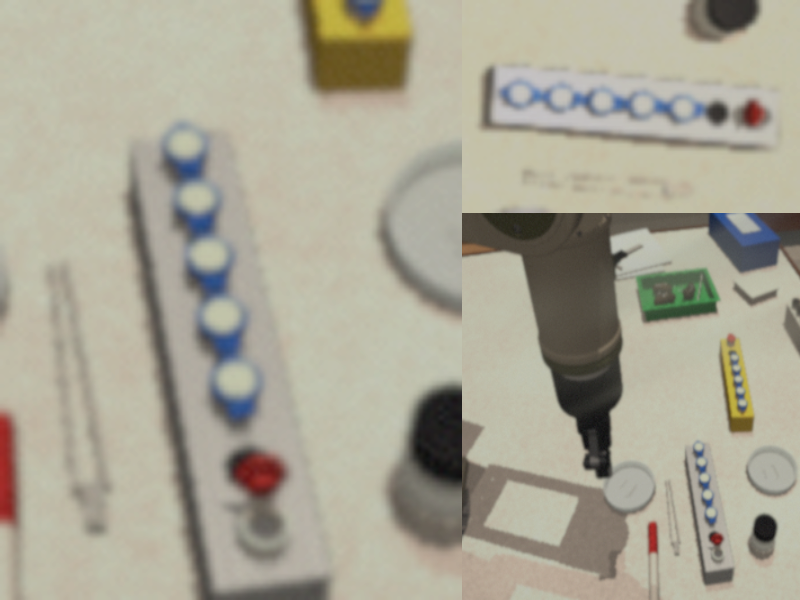

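All five blue lids lie shut (white discs at crop (185,148) to (235,380)). The red lid is still open at (258,473), and the block and the other things haven't moved. Handing in.

```bash
python3 -c "
from workcell import arm
print(arm.close_job())"
```

```text
the job is handed in; nothing more can be done
None
```

The five blue lids were folded in order and pressed shut, the red lid is still open, the block and other items look unmoved, and I handed the job in at about 31 s; no verdict came back.

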